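Clamp a steel sample in the wedge-lock jig

ROBOT

A 6-joint arm with a two-finger parallel gripper is mounted at the origin on a cart in front of the work surface, level with it; the furniture and walls round the work are solid. World frame = base frame: x ahead of the robot, y to its left, z up, the work surface at z = 0. Lengths are in m, angles in rad, forces in N, time in s.
With the tool pointing down it reaches from about 0.35 to 0.775 m from the base axis. Payload 7.3 kg.
Tool frame: the origin (TCP) lies at the very end of the fingers, on their centre line; the grasp point (between the pads) lies 19 mm behind it; x points along the fingers, y is the direction in which the jaws open and shut, and the axes are right-handed (so a half turn about x gives the same grasp; the last joint's range is limited). The gripper opens to 92 mm and grips with 3 to 60 N. Pads are 19 mm wide; open, the fingers measure 130 mm over their backs; the gripper's body (75 mm by 190 mm) begins 47 mm behind the grasp point.
Start: joints at [1.047, 0.342, 1.524, -0, 1.275, -0.146], TCP at [0.194, 0.488, 0.227] pointing down, gripper open.
Joint ranges: [-2.53, 2.53], [-0.77, 2.02], [0.04, 2.7], [-1, 4.14], [0.28, 2.66], [-3.11, 3.11]. Speed limits (rad/s): [2.57, 2.57, 3.14, 3.14, 3.14, 3.14].

INTERFACE

Orientations are given as a unit quaternion [w, x, y, z].
In Python, from rig import get_state, optics, job gives the robot as it stands.
- The arm moves only by the tool apply_moves, never from a script. Its argument "plan" is a list of rows, each an object of numbers: "tx", "ty", "tz": the shift along the tool's x, y, z each as a share of 2 cm, from -1 to 1; "roll": the turn about the tool's x as a share of 8 degrees, from -1 to 1. In form: [{"tx": .., "ty": .., "tz": .., "roll": ..}, ...]. A call has exactly 5 rows; each row shifts and turns the commanded pose from where the row before left it, along the tool's axes as they then stand; what a row does not reach is not made up. A row lasts 1/8 s, in which the tool goes at most 62.5 mm and 10.7 degrees, less where a joint would pass 70% of its speed; a pose out of reach is approached as far as the arm can. A call with a number of a shift or a turn outside -1 to 1 is refused whole. A call with a gripper value outside its range is refused whole. "hand" is the finger opening in mm, from 0 to 91.8, set as the call begins (left out, the last holds). The fingers move at their own pace and stop on an object; the grip force is fixed at half the most. Time passes only in rows, so rows that do not move let the fingers close, or fill a call up. It gives the time, the measured TCP pose, the force and the opening at its end, in the units of the state.
- get_state(): the state, without advancing time (a new reading comes with each control period).
- optics.camera(name): name is "scene" or "top" or "wrist"; returns a dict with "pixels" (480x640x3 uint8, blue, green, red), "z_map" (480x640 float32, m along the optical axis (not along the pixel's ray), 0 where there is no reading), "mtx" (3x3 intrinsics, pixels), "R" (3x3) and "t" (3): a world point X has camera coordinates R X + t; the wrist camera has in their place "mount" (4x4, takes a point from camera to tool coordinates, whose origin is the TCP and whose axes are the tool frame's). Camera axes: x right, y down, z forward; pixel columns grow to the right and rows downward; lengths in m; the calibration is good to about 2 mm. A picture is of the moment at which its call begins: read the wrist's pose just before it.
- job.hand_in(): hands the job in, once; it reports no verdict.
The state is a dict: "time_s": time; "joints": joint angles; "joint_velocities": joint speeds; "effort": joint torques, N m; "tcp_pos": TCP position; "eef_rot": TCP orientation; "contact_force": force on the tool from outside, world axes, zero at the start; "torque": the same for the moment, N m; "gripper_width": opening from 0.0 (shut) to 1.0 (fully open).
Only numpy, scipy, OpenCV 4.12 (cv2) and the standard library are available. Lean on these libraries where they do the work, as an engineer would, in place of code of your own. Each camera call takes 0.05 s, during which the arm holds its last target.

TASK

Clamp the steel sample in the jig: push the sliding bar forward by its red thumb plate until the sample sits squarely home against the anvil with the bar's nose touching it, then push the orange tab of the brass wedge in, thumb-tight, so that it jams the bar fast and stays jammed when you let go. Be gentle: never push with more than about 25 N, and leave the other things on the bench alone.

Things in the scene. Friction and masses are not known exactly. Their poses are not given: they have to be found in the camera images.
- jig: Clamping jig fixed to the bench, dark steel bed plate 12 mm thick. Origin on the bench under the guide's centre line; x along the guide towards the anvil, y to the left of that, z up. Plate spans x -125 to +115, y -50 to +50 mm. Guide rails with keeper lips (38 mm wide over both, top at z = 31.5 mm) at x -123 to -46 and -11 to +3 mm. All 'jig' measures below are in this frame.
- anvil (a point): Middle of the face of the anvil, the steel block fixed at the far end of the jig: jig x = 95, y = 0, z = 18 mm. Anvil 64 mm wide, 20 thick, top at z = 42 mm.
- bridge (a point): Centre of the grey wedge-lock bridge, at bench level: jig x = -25, y = 0. It spans jig x -43 to -7 and y -42 to +42 mm, top at most z = 68 mm. The bar passes under it; the brass wedge slides through it in the jig's -y direction. It is shimmed 0 to 5 mm higher each time, which nothing measures.
- bar: Loose aluminium sliding bar, 140 x 20 x 14 mm, about 0.4 kg, lying along jig x on the bed (z = 12 mm) in the guide, 1 mm side play. Origin under the middle of its nose face (40 mm wide cross-piece, faces the anvil); x forward. Sliding it forward, sample included, takes about 5 N (short peaks of 10 N at each touch); when the sample meets the anvil the force rises steeply. Nose at jig x = 67 mm then.
- thumb_plate (a point): On the bar: centre of the rear pushing face of its red upright thumb plate, 140 mm behind the bar's origin and 37 mm above it (z = 49 mm). Plate 26 mm wide, 8 thick, spanning 14 mm above and below this point, on a narrow stem; its rear face is flush with the bar's rear end. It moves with the bar.
- coupon: Loose sawn steel sample block, 28 (its x, along the guide) x 45 x 12 mm, about 0.12 kg, lying on the bed between the bar's nose and the anvil, 4 to 10 mm clear of the anvil and a little askew at the start. Origin at the centre of its underside. Home against the anvil its centre is at jig x = 81 mm.
- wedge (a joint): Travel (m) of the brass thumb wedge: 0 to 0.004 (loose) at the start, grows as it is pushed along jig -y, end stop 0.052. It rides down a ramp, sinking 0.15 of its travel, and so jams on the bar's top somewhere between 0.009 and 0.047, never the same. Free sliding takes about 3 N; at the jam force rises steeply within 2 or 3 mm. A push of 14 to 24 N jams it; it then holds itself.
- tab_zero (a point): Fixed point of the jig (does not move with the wedge): centre of the outer (+y) pushing face of the wedge's orange upright tab when wedge reads 0; jig x = -25, y = 96, z = 52 mm. At value v that face is at y = 96 mm - v. Tab 24 mm wide (jig x), 8 thick, spanning z about 35 to 70 mm, sinking up to 7 mm as the wedge goes in.
- brass_hammer: Bystander: wooden-handled hammer with a brass head, 232 mm long. Origin at the centre of its underside.
- brass_bush: Bystander: flanged brass bush, 48 mm across, 30 high. Origin at the centre of its underside.
- micrometer: Bystander: micrometer lying flat, 140 mm long. Origin at the centre of its underside.
- masking_tape: Bystander: roll of masking tape, 104 mm across, 25 high. Origin at the centre of its underside.
Not all that is in view belongs to the job. Leave any pink look-alike of the part that bears wedge alone.

How it is judged:
By the outcome, as a careful person would: the job done as asked, in the order asked, and still so for the second after the job is handed in, with the robot touching nothing.
It also fails if it takes over 43 s, if anything falls off the work surface, if the arm or the gripper's body presses on something with over 40 N, if the wrist force passes 120 N, or if a joint passes its speed limit or range.

## Working session

There is one attempt and no reset: what is moved stays moved. The work goes in short steps, Python scripts to look and compute and a tool call to move; the robot and the scene stay as the last step left them, time stands still between calls to the robot, and variables do not carry over. Pictures are saved under pics/ and viewed, and the job is handed in when it is done.

Besides the shell and the picture viewer there is one more tool, called after "Call:" as name(argument=value, ...), one argument or row to a line, values as JSON. apply_moves: Moves the arm, as the interface text tells. Shift numbers are shares of 2 cm and turn numbers shares of 8 degrees, none past 1 either way. Its arguments: {"type":"object","properties":{"plan":{"type":"array"},"hand":{"type":"number"}},"required":["plan"]}

```bash
ls; mkdir -p pics; python3 - <<'E'
from rig import get_state, optics
import cv2,numpy as np,pickle
s=get_state(); print({k:np.round(v,3) for k,v in s.items()})
d={}
for n in ["scene","top"]:
    c=optics.camera(n); d[n]=c; cv2.imwrite(f"pics/{n}0.png",c["pixels"]); print(n,c["mtx"],c["R"],c["t"])
pickle.dump(d,open("c0.pkl","wb"))
E
```

```text
pics
{'time_s': np.float64(0.0), 'joints': array([ 1.047,  0.343,  1.525, -0.   ,  1.275, -0.146]), 'joint_velocities': array([-0.001, -0.001, -0.002, -0.001,  0.   , -0.001]), 'effort': array([ 1.0000e-03, -4.3124e+01, -2.4423e+01,  7.2000e-02,  5.6000e-02,
       -0.0000e+00]), 'tcp_pos': array([0.193, 0.488, 0.226]), 'eef_rot': array([ 0.694,  0.132,  0.695, -0.133]), 'contact_force': array([ 0.732, -0.087,  0.384]), 'torque': array([ 0.002,  0.024, -0.004]), 'gripper_width': np.float64(1.0)}
scene [[456.93445041   0.         323.39883705]
 [  0.         456.93445041 236.66997893]
 [  0.           0.           1.        ]] [[ 0.90760976 -0.41972807  0.00853616]
 [-0.21523394 -0.48268176 -0.8489362 ]
 [ 0.3604426   0.76866551 -0.5284264 ]] [-0.43227836  0.33355727  0.80979587]
top [[499.98879148   0.         319.47180709]
 [  0.         499.98879148 239.87662552]
 [  0.           0.           1.        ]] [[-0.01022197 -0.99990773  0.00894638]
 [-0.99672865  0.00947134 -0.08026391]
 [ 0.08017177 -0.00973757 -0.9967335 ]] [0.28410745 0.58135894 1.08821619]
```

View pics/scene0.png

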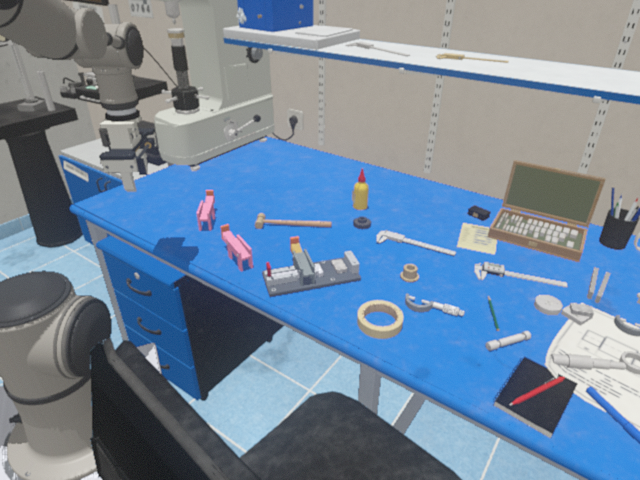

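View pics/top0.png

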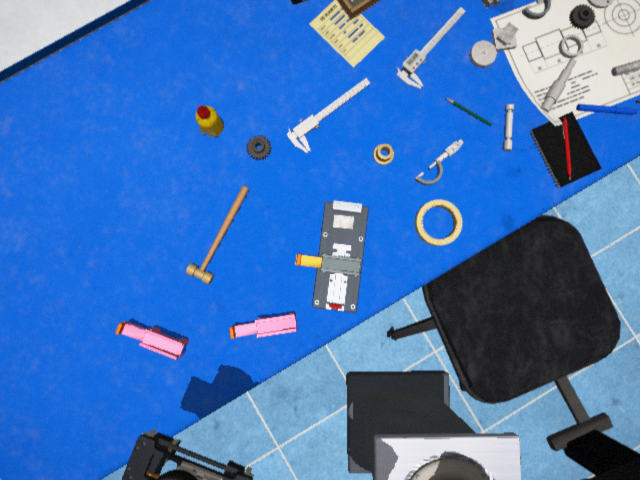

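Red candidates are the thumb plate at top-view (337,306), the bottle cap at (205,112) and the red pen at (567,150). Orange candidates are the jig tab at (299,260) and the pink look-alikes' ends at (120,327) and (233,332). I choose (337,306) and (299,260), both on the dark jig, and check them in a crop.

```bash
cat > h.py <<'E'
import numpy as np,cv2,pickle
def ray(c,u,v,z):
    R,t,K=np.array(c["R"]),np.array(c["t"]),np.array(c["mtx"])
    o=-R.T@t; d=R.T@np.linalg.solve(K,[u,v,1.]); return o+d*(z-o[2])/d[2]
def proj(c,X):
    p=np.array(c["mtx"])@(np.array(c["R"])@np.array(X)+np.array(c["t"])); return p[:2]/p[2]
def cloud(c):
    z=c["z_map"]; v,u=np.mgrid[:480,:640]; K=np.array(c["mtx"])
    P=np.stack([(u-K[0,2])/K[0,0]*z,(v-K[1,2])/K[1,1]*z,z],-1)
    return (P-np.array(c["t"]))@np.array(c["R"])
E
python3 - <<'E'
from h import *
d=pickle.load(open("c0.pkl","rb"))
c=d["top"]; im=c["pixels"]
cv2.imwrite("pics/crop1.png",cv2.resize(im[190:320,270:400],None,fx=4.6,fy=4.6,interpolation=cv2.INTER_CUBIC))
cv2.imwrite("pics/crop2.png",cv2.resize(d["scene"]["pixels"][225:305,255:370],None,fx=6,fy=6,interpolation=cv2.INTER_CUBIC))
W=cloud(c)
for (u,v) in [(320,300),(360,215),(345,208),(337,306),(299,260),(250,250)]: print(u,v,W[v,u].round(4))
hsv=cv2.cvtColor(im,cv2.COLOR_BGR2HSV)
# non-blue region around jig = plate
roi=np.zeros((480,640),np.uint8); roi[190:320,285:385]=255
m=((hsv[...,1]<110)|((hsv[...,0]<90))).astype(np.uint8)*255&roi
m=cv2.morphologyEx(m,cv2.MORPH_OPEN,np.ones((13,13),np.uint8))
cn=max(cv2.findContours(m,0,1)[0],key=cv2.contourArea)
pts=np.array([ray(c,*p[0],0.012)[:2] for p in cn]).astype(np.float32)
r=cv2.minAreaRect(pts*1000); print(r, cv2.minAreaRect(cn), cv2.boxPoints(cv2.minAreaRect(cn)))
E
```

```text
320 300 [0.451  0.2784 0.0108]
360 215 [0.6402 0.1865 0.0125]
345 208 [0.652  0.2219 0.0431]
337 306 [0.4401 0.2431 0.063 ]
299 260 [0.5378 0.3225 0.073 ]
250 250 [0.5643 0.4349 0.003 ]
((550.9072265625, 233.26300048828125), (100.33657836914062, 243.22698974609375), 82.37138366699219) ((339.6840515136719, 255.27981567382812), (44.89549255371094, 108.4643325805664), 6.654425144195557) [[311.1031  306.54538]
 [323.672   198.81175]
 [368.265   204.01425]
 [355.6961  311.74786]]
```

View pics/crop1.png

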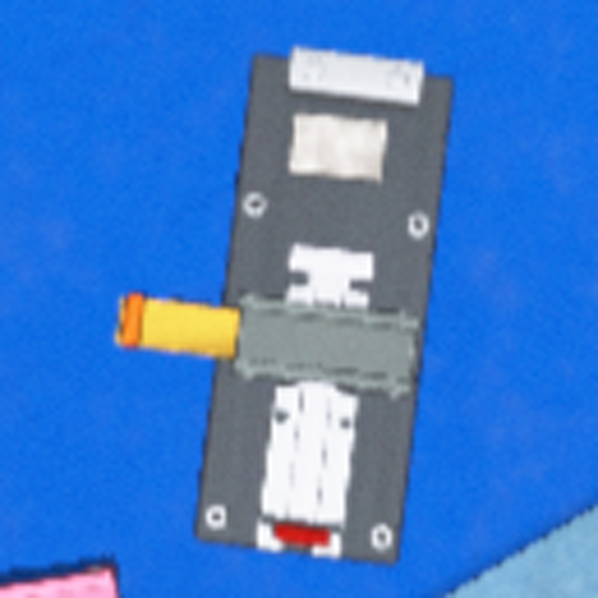

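View pics/crop2.png

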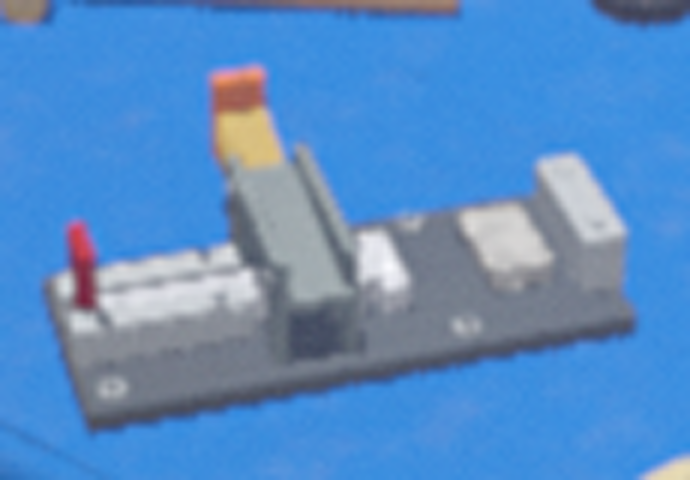

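```bash
python3 - <<'E'
from h import *
d=pickle.load(open("c0.pkl","rb"))
c=d["top"]; im=c["pixels"]; hsv=cv2.cvtColor(im,cv2.COLOR_BGR2HSV)
print("cam",-np.array(c["R"]).T@np.array(c["t"]))
roi=np.zeros((480,640),np.uint8); roi[190:320,285:385]=255
m=((hsv[...,1]<110)|((hsv[...,0]<90))).astype(np.uint8)*255&roi
m=cv2.morphologyEx(m,cv2.MORPH_OPEN,np.ones((13,13),np.uint8))
# long edges: per row first/last, avoid anvil & bridge rows
L=[];R=[]
for v in list(range(212,248))+list(range(282,300)):
    x=np.where(m[v])[0]
    L.append(ray(c,x[0]-.5,v,.012)[:2]);R.append(ray(c,x[-1]+.5,v,.012)[:2])
for P in (L,R):
    vx,vy,x0,y0=cv2.fitLine(np.float32(P),cv2.DIST_HUBER,0,1e-5,1e-5).ravel()
    if vx<0: vx,vy=-vx,-vy
    print(np.degrees(np.arctan2(vy,vx)),x0,y0, "y at x=.55",y0+vy/vx*(.55-x0))
# rear edge: per column last row
B=[ray(c,u,np.where(m[:,u])[0][-1]+.5,.012)[:2] for u in list(range(318,326))+list(range(347,353))]
print("rear",np.round(B,4))
def blob(mask,z,name):
    n,l,s,ce=cv2.connectedComponentsWithStats(mask.astype(np.uint8)&(roi//255))
    for i in range(1,n):
        if s[i,4]>8: print(name,s[i],ce[i],ray(c,*ce[i],z).round(4))
H=hsv
blob(((H[...,0]<6)|(H[...,0]>172))&(H[...,1]>150)&(H[...,2]>80),.063,"red")
blob((H[...,0]>=6)&(H[...,0]<17)&(H[...,1]>170),.070,"orange")
blob((H[...,0]>=17)&(H[...,0]<35)&(H[...,1]>120),.060,"yellow")
from rig import get_state
from scipy.spatial.transform import Rotation as Ro
q=get_state()["eef_rot"]; print(Ro.from_quat(q[[1,2,3,0]]).as_matrix().round(3))
E
```

```text
cam [0.49511703 0.28917157 1.12878194]
-7.5777435 0.5629391 0.27962556 y at x=.55 0.2813469
-7.4762616 0.5603749 0.1814727 y at x=.55 0.18283421
rear [[0.4346 0.2831]
 [0.4346 0.2808]
 [0.4345 0.2786]
 [0.4345 0.2764]
 [0.4345 0.2742]
 [0.4345 0.272 ]
 [0.4345 0.2698]
 [0.4344 0.2675]
 [0.4273 0.2188]
 [0.4273 0.2166]
 [0.4273 0.2144]
 [0.4272 0.2122]
 [0.4272 0.21  ]
 [0.4272 0.2078]]
red [330 304  11   5  37] [334.89189189 305.72972973] [0.4407 0.2475 0.063 ]
orange [296 254   5  11  40] [298.35  259.425] [0.5392 0.324  0.07  ]
yellow [300 255  22  13 207] [310.98550725 260.85024155] [0.5363 0.2973 0.06  ]
[[-0.001  0.369  0.929]
 [-0.001  0.929 -0.369]
 [-1.    -0.001 -0.   ]]
```

Call:
apply_moves(
  plan=[
    {"roll": -0.88},
    {"roll": -0.88},
    {"ty": -1, "tz": 1},
    {"ty": -1, "tz": 1},
    {"ty": -1, "tz": 1},
  ],
  hand=0,
)

```text
$.plan[0]: bad value
```

Call:
apply_moves(
  plan=[
    {"ty": -1, "tz": 1},
    {"ty": -1, "tz": 1},
    {"ty": -1, "tz": 1},
    {"ty": -1, "tz": 1},
    {"ty": -1, "tz": 1},
  ],
)

```text
$.plan[0]: bad value
```

```bash
cat >> h.py <<'E'
from scipy.spatial.transform import Rotation as Ro
O=np.array([.5552,.2314]); A=np.radians(-7.53)
ex=np.array([np.cos(A),np.sin(A)]); ey=np.array([-ex[1],ex[0]])
def jig(P): P=np.asarray(P)[:2]-O; return np.array([P@ex,P@ey])*1000
def st(s):
    M=Ro.from_quat(np.array(s["eef_rot"])[[1,2,3,0]]).as_matrix(); f=np.array(s["contact_force"])
    print("t",round(float(s["time_s"]),2),"jig",jig(s["tcp_pos"]).round(1),"z",round(s["tcp_pos"][2]*1000,1),"Fjig",round(f[:2]@ex,1),round(f[:2]@ey,1),round(f[2],1),"zhead",np.degrees(np.arctan2(M[1,2],M[0,2])).round(2),"w",round(float(s["gripper_width"]),3))
    return M
def wcam(s,c):
    M=Ro.from_quat(np.array(s["eef_rot"])[[1,2,3,0]]).as_matrix(); T=np.eye(4);T[:3,:3]=M;T[:3,3]=s["tcp_pos"]
    I=np.linalg.inv(T@np.array(c["mount"])); c=dict(c); c["R"]=I[:3,:3]; c["t"]=I[:3,3]; return c
E
python3 - <<'E'
from h import *
from rig import get_state,optics
s=get_state(); st(s); c=wcam(s,optics.camera("wrist")); pickle.dump(c,open("w1.pkl","wb")); cv2.imwrite("pics/w1.png",c["pixels"])
E
```

```text
t 0.1 jig [-392.2  206.6] z 226.1 Fjig -0.2 -0.3 1.1 zhead -21.65 w 1.0
```

View pics/w1.png

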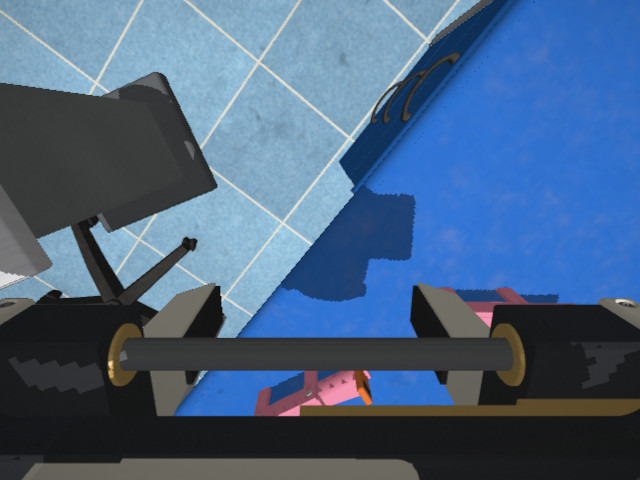

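Call:
apply_moves(
  plan=[
    {"tx": 0, "ty": 0, "tz": 0, "roll": -0.88},
    {"tx": 0, "ty": 0, "tz": 0, "roll": -0.88},
    {"tx": 0, "ty": -1, "tz": 1, "roll": 0},
    {"tx": 0, "ty": -1, "tz": 1, "roll": 0},
    {"tx": 0, "ty": -1, "tz": 1, "roll": 0},
  ],
  hand=0,
)

```text
time_s: 0.78
tcp_pos: [0.2455, 0.4198, 0.2264]
eef_rot: [0.705, 0.046, 0.706, -0.047]
contact_force: [0.2, 0.1, 0.9]
gripper_width: 0.503
```

Call:
apply_moves(
  plan=[
    {"tx": 0, "ty": -1, "tz": 1, "roll": 0},
    {"tx": 0, "ty": -1, "tz": 1, "roll": 0},
    {"tx": 0, "ty": -1, "tz": 1, "roll": 0},
    {"tx": 0, "ty": -1, "tz": 1, "roll": 0},
    {"tx": 0, "ty": -1, "tz": 1, "roll": 0},
  ],
)

```text
time_s: 1.4
tcp_pos: [0.3315, 0.3075, 0.2266]
eef_rot: [0.705, 0.047, 0.706, -0.047]
contact_force: [-0.7, 0.2, -0.1]
gripper_width: 0.007
```

```bash

python3 - <<'E'
from h import *
from rig import get_state,optics
s=get_state(); st(s); c=wcam(s,optics.camera("wrist")); pickle.dump(c,open("w1.pkl","wb")); cv2.imwrite("pics/w2.png",c["pixels"])
c=optics.camera("top"); cv2.imwrite("pics/top2.png",c["pixels"])
E
```

```text
t 1.4 jig [-231.7   46.1] z 226.6 Fjig -0.7 0.1 -0.1 zhead -7.56 w 0.007
```

View pics/w2.png

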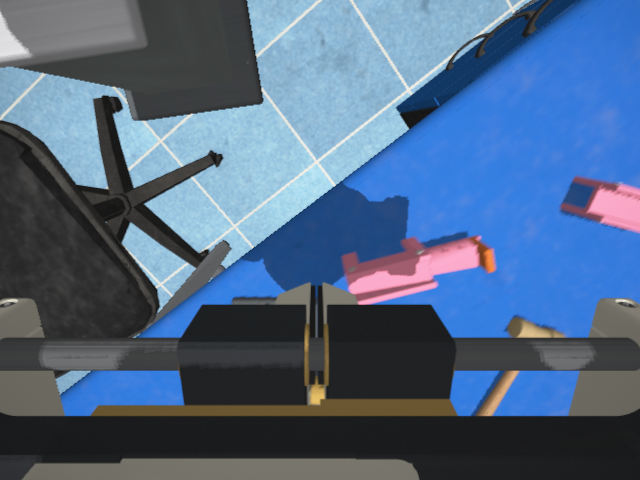

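View pics/top2.png

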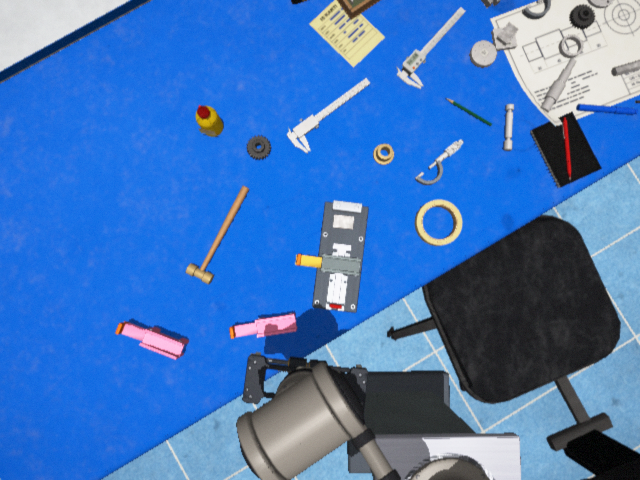

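Call:
apply_moves(
  plan=[
    {"tx": 1, "ty": -1, "tz": 1, "roll": 0},
    {"tx": 1, "ty": -1, "tz": 1, "roll": 0},
    {"tx": 1, "ty": -0.28, "tz": 1, "roll": 0},
    {"tx": 1, "ty": 0, "tz": 1, "roll": 0},
    {"tx": 1, "ty": 0, "tz": 0.1, "roll": 0},
  ],
)

```text
time_s: 2.12
tcp_pos: [0.4073, 0.2527, 0.1259]
eef_rot: [0.706, 0.047, 0.705, -0.047]
contact_force: [0.5, -0.5, -0.4]
gripper_width: 0.006
```

Call:
apply_moves(
  plan=[
    {"tx": 1, "ty": 0, "tz": 0, "roll": 0},
    {"tx": 1, "ty": 0, "tz": 0, "roll": 0},
    {"tx": 1, "ty": 0, "tz": 0, "roll": 0},
    {"tx": 1, "ty": 0, "tz": 0, "roll": 0},
    {"tx": 0.3, "ty": 0, "tz": 0, "roll": 0},
  ],
)

```text
time_s: 2.75
tcp_pos: [0.4055, 0.2526, 0.0396]
eef_rot: [0.705, 0.046, 0.706, -0.047]
contact_force: [0.9, -0.4, 0.3]
gripper_width: 0.004
```

```bash

python3 - <<'E'
from h import *
from rig import get_state,optics
s=get_state(); st(s)
a=[]
for n in("scene","top"):
    c=optics.camera(n); pickle.dump(c,open(n+"3.pkl","wb"))
    J=[proj(c,[*(O+ex*x+ey*y),z]) for x,y,z in [(-115,0,.049),(-25,96,.052)]]
    u,v=np.int32(np.mean(J,0)); x0,y0=u-65,v-60
    a.append(cv2.resize(c["pixels"][y0:y0+120,x0:x0+130],None,fx=3,fy=4.5 if 0 else 3,interpolation=cv2.INTER_CUBIC)); print(n,x0,y0,np.round(J,1))
cv2.imwrite("pics/s3.png",np.hstack(a))
E
```

```text
t 2.75 jig [-151.2    1.4] z 39.6 Fjig 1.0 -0.2 0.3 zhead -7.55 w 0.004Traceback (most recent call last):
  File "<stdin>", line 9, in <module>
cv2.error: OpenCV(4.12.0) /io/opencv/modules/imgproc/src/resize.cpp:4208: error: (-215:Assertion failed) !ssize.empty() in function 'resize'
```

```bash
cat >> h.py <<'E'
def W(x,y,z): return np.array([*(O+ex*x/1000+ey*y/1000),z/1000])
def pic(name,ctr=(-20,0,30)):
    from rig import optics
    a=[]
    for n in("scene","top"):
        c=optics.camera(n); pickle.dump(c,open(n+"_last.pkl","wb"))
        u,v=np.int32(proj(c,W(*ctr))); x0,y0=u-65,v-65
        a.append(cv2.resize(c["pixels"][y0:y0+130,x0:x0+130],None,fx=3,fy=3,interpolation=cv2.INTER_CUBIC)); print(n,x0,y0)
    cv2.imwrite("pics/"+name,np.hstack(a))
E
python3 - <<'E'
from h import *
pic("s3.png",(-60,0,30))
E
```

```text
scene 225 205
top 272 214
```

View pics/s3.png

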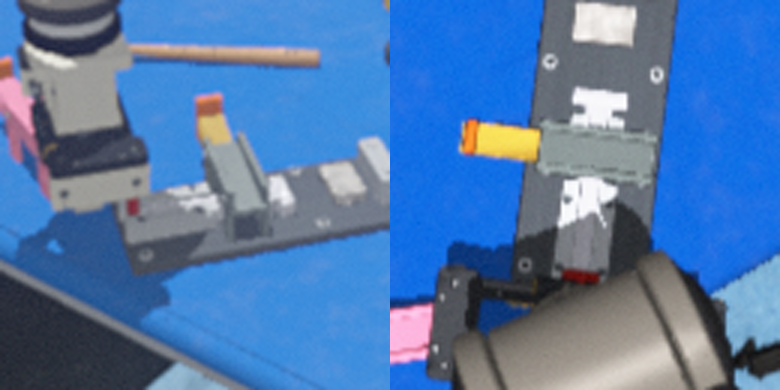

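The thumb plate (scene crop about (133,207)) is directly in front of the fingers and the tool is clear of everything. Now I advance gently.

Call:
apply_moves(
  plan=[
    {"tx": 0, "ty": 0, "tz": 0.2, "roll": 0},
    {"tx": 0, "ty": 0, "tz": 0.2, "roll": 0},
    {"tx": 0, "ty": 0, "tz": 0.15, "roll": 0},
    {"tx": 0, "ty": 0, "tz": 0.15, "roll": 0},
    {"tx": 0, "ty": 0, "tz": 0.1, "roll": 0},
  ],
)

```text
time_s: 3.52
tcp_pos: [0.4226, 0.2502, 0.0408]
eef_rot: [0.706, 0.047, 0.706, -0.047]
contact_force: [-0.2, 1.9, 0.1]
gripper_width: 0.002
```

Call:
apply_moves(
  plan=[
    {"tx": 0, "ty": 0, "tz": 0.1, "roll": 0},
    {"tx": 0, "ty": 0, "tz": 0.1, "roll": 0},
    {"tx": 0, "ty": 0, "tz": 0.1, "roll": 0},
    {"tx": 0, "ty": 0, "tz": 0.1, "roll": 0},
    {"tx": 0, "ty": 0, "tz": 0.1, "roll": 0},
  ],
)

```text
time_s: 4.15
tcp_pos: [0.4321, 0.2489, 0.0406]
eef_rot: [0.705, 0.047, 0.706, -0.047]
contact_force: [-1.6, 0.4, 0.2]
gripper_width: 0.003
```

Call:
apply_moves(
  plan=[
    {"tx": 0, "ty": 0, "tz": 0.1, "roll": 0},
    {"tx": 0, "ty": 0, "tz": 0.1, "roll": 0},
    {"tx": 0, "ty": 0, "tz": 0.1, "roll": 0},
    {"tx": 0, "ty": 0, "tz": 0.1, "roll": 0},
    {"tx": 0, "ty": 0, "tz": 0.1, "roll": 0},
  ],
)

```text
time_s: 4.78
tcp_pos: [0.4423, 0.2475, 0.0407]
eef_rot: [0.706, 0.047, 0.706, -0.047]
contact_force: [-1.4, -0.0, -1.0]
gripper_width: 0.004
```

```bash

python3 - <<'E'
from h import *
from rig import get_state
st(get_state());pic("s4.png",(-20,0,30))
E
```

```text
t 4.78 jig [-114.     1.2] z 40.7 Fjig -1.4 -0.2 -1.0 zhead -7.57 w 0.004
scene 241 202
top 274 196
```

View pics/s4.png

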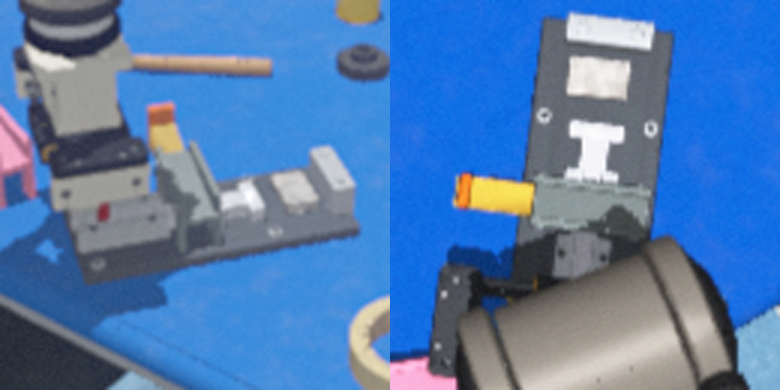

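```bash

python3 - <<'E'
from h import *
c=pickle.load(open("top_last.pkl","rb"))
u=274+(597-390)/3
for n,v,z in [("nose",196+122/3,.026),("coup rear",196+99/3,.024),("coup front",196+58/3,.024),("anvil face",196+44/3,.042),("anvil back",196+14/3,.042)]: print(n,jig(ray(c,u,v,z)).round(1))
print("tab", jig(ray(c,274+(465-390)/3,196+190/3,.07)).round(1))
E
```

```text
nose [35.6 -0.5]
coup rear [52.8  1.4]
coup front [83.2  5. ]
anvil face [91.   6.9]
anvil back [112.9   9.5]
tab [-27.6  88.3]
```

Call:
apply_moves(
  plan=[
    {"tx": 0, "ty": 0, "tz": 0.12, "roll": 0},
    {"tx": 0, "ty": 0, "tz": 0.12, "roll": 0},
    {"tx": 0, "ty": 0, "tz": 0.12, "roll": 0},
    {"tx": 0, "ty": 0, "tz": 0.12, "roll": 0},
    {"tx": 0, "ty": 0, "tz": 0.12, "roll": 0},
  ],
)

```text
time_s: 5.5
tcp_pos: [0.4542, 0.246, 0.0408]
eef_rot: [0.706, 0.047, 0.706, -0.047]
contact_force: [-2.2, -0.0, 2.0]
gripper_width: 0.004
```

Call:
apply_moves(
  plan=[
    {"tx": 0, "ty": 0, "tz": 0.08, "roll": 0},
    {"tx": 0, "ty": 0, "tz": 0.08, "roll": 0},
    {"tx": 0, "ty": 0, "tz": 0.08, "roll": 0},
    {"tx": 0, "ty": 0, "tz": 0.08, "roll": 0},
    {"tx": 0, "ty": 0, "tz": 0.08, "roll": 0},
  ],
)

```text
time_s: 6.12
tcp_pos: [0.4621, 0.245, 0.0408]
eef_rot: [0.706, 0.047, 0.706, -0.047]
contact_force: [-3.2, 0.7, 2.5]
gripper_width: 0.002
```

```bash

python3 - <<'E'
from h import *
from rig import get_state
st(get_state());pic("s5.png",(0,0,30))
E
```

```text
t 6.12 jig [-94.1   1.2] z 40.8 Fjig -3.3 0.2 2.5 zhead -7.57 w 0.002
scene 248 201
top 275 187
```

View pics/s5.png

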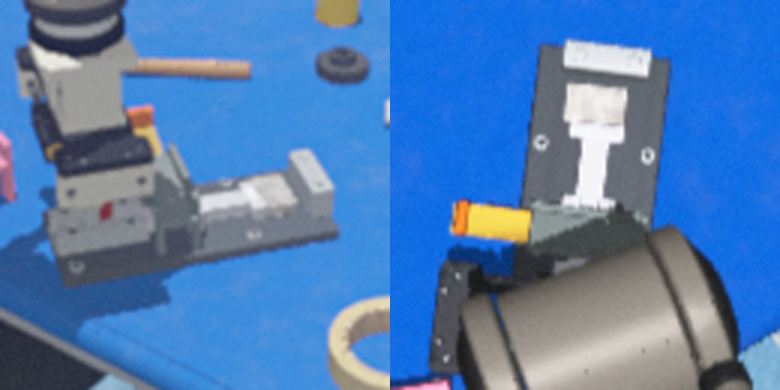

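The nose touches the sample, with 5–8 mm left to the anvil. I switch to finer steps.

Call:
apply_moves(
  plan=[
    {"tx": 0, "ty": 0, "tz": 0.05, "roll": 0},
    {"tx": 0, "ty": 0, "tz": 0.05, "roll": 0},
    {"tx": 0, "ty": 0, "tz": 0.05, "roll": 0},
    {"tx": 0, "ty": 0, "tz": 0.05, "roll": 0},
    {"tx": 0, "ty": 0, "tz": 0.03, "roll": 0},
  ],
)

```text
time_s: 6.85
tcp_pos: [0.4666, 0.2443, 0.0407]
eef_rot: [0.706, 0.047, 0.706, -0.047]
contact_force: [-3.4, 0.9, 1.9]
gripper_width: 0.001
```

Call:
apply_moves(
  plan=[
    {"tx": 0, "ty": 0, "tz": 0.03, "roll": 0},
    {"tx": 0, "ty": 0, "tz": 0.03, "roll": 0},
    {"tx": 0, "ty": 0, "tz": 0.03, "roll": 0},
    {"tx": 0, "ty": 0, "tz": 0.03, "roll": 0},
    {"tx": 0, "ty": 0, "tz": 0.03, "roll": 0},
  ],
)

```text
time_s: 7.48
tcp_pos: [0.4696, 0.244, 0.0407]
eef_rot: [0.706, 0.047, 0.706, -0.047]
contact_force: [-2.7, 0.8, 0.6]
gripper_width: 0.004
```

Call:
apply_moves(
  plan=[
    {"tx": 0, "ty": 0, "tz": 0.03, "roll": 0},
    {"tx": 0, "ty": 0, "tz": 0.02, "roll": 0},
    {"tx": 0, "ty": 0, "tz": 0.02, "roll": 0},
    {"tx": 0, "ty": 0, "tz": 0.02, "roll": 0},
    {"tx": 0, "ty": 0, "tz": 0.02, "roll": 0},
  ],
)

```text
time_s: 8.1
tcp_pos: [0.4714, 0.2437, 0.0407]
eef_rot: [0.705, 0.047, 0.706, -0.047]
contact_force: [-4.5, 1.5, 2.1]
gripper_width: 0.005
```

```bash

python3 - <<'E'
from h import *
from rig import get_state
st(get_state());pic("s6.png",(30,0,30))
E
```

```text
t 8.1 jig [-84.7   1.2] z 40.7 Fjig -4.7 0.9 2.1 zhead -7.57 w 0.005
scene 259 199
top 277 174
```

View pics/s6.png

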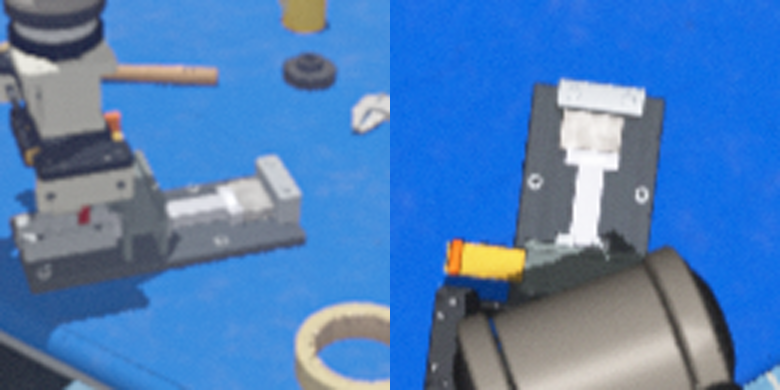

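Call:
apply_moves(
  plan=[
    {"tx": 0, "ty": 0, "tz": 0.02, "roll": 0},
    {"tx": 0, "ty": 0, "tz": 0.02, "roll": 0},
    {"tx": 0, "ty": 0, "tz": 0.02, "roll": 0},
    {"tx": 0, "ty": 0, "tz": 0.02, "roll": 0},
    {"tx": 0, "ty": 0, "tz": 0.0, "roll": 0},
  ],
)

```text
time_s: 8.82
tcp_pos: [0.4714, 0.2437, 0.0407]
eef_rot: [0.704, 0.046, 0.707, -0.047]
contact_force: [-9.5, 2.1, 6.0]
gripper_width: 0.003
```

Call:
apply_moves(
  plan=[
    {"tx": 0, "ty": 0, "tz": 0.02, "roll": 0},
    {"tx": 0, "ty": 0, "tz": 0.02, "roll": 0},
    {"tx": 0, "ty": 0, "tz": 0.02, "roll": 0},
    {"tx": 0, "ty": 0, "tz": 0.0, "roll": 0},
    {"tx": 0, "ty": 0, "tz": 0.0, "roll": 0},
  ],
)

```text
time_s: 9.45
tcp_pos: [0.4714, 0.2436, 0.0407]
eef_rot: [0.704, 0.046, 0.708, -0.047]
contact_force: [-13.8, 3.5, 8.6]
gripper_width: 0.003
```

The bar has stopped dead at about 14 N, which means home. I back off and check.

Call:
apply_moves(
  plan=[
    {"tx": 0, "ty": 0, "tz": -0.2, "roll": 0},
    {"tx": 0, "ty": 0, "tz": -0.4, "roll": 0},
    {"tx": 0, "ty": 0, "tz": -0.8, "roll": 0},
    {"tx": -0.5, "ty": 0, "tz": -1, "roll": 0},
    {"tx": -1, "ty": 0, "tz": -1, "roll": 0},
  ],
)

```text
time_s: 10.07
tcp_pos: [0.4053, 0.252, 0.0704]
eef_rot: [0.705, 0.046, 0.706, -0.047]
contact_force: [-0.2, -0.3, 0.8]
gripper_width: 0.004
```

Call:
apply_moves(
  plan=[
    {"tx": -1, "ty": 0.5, "tz": 0, "roll": 0},
    {"tx": -1, "ty": 1, "tz": 0, "roll": 0},
    {"tx": -1, "ty": 1, "tz": 0, "roll": 0},
    {"tx": 0, "ty": 1, "tz": 0, "roll": 0},
    {"tx": 0, "ty": 1, "tz": 0, "roll": 0},
  ],
)

```text
time_s: 10.7
tcp_pos: [0.4184, 0.3421, 0.131]
eef_rot: [0.706, 0.047, 0.705, -0.046]
contact_force: [0.4, -0.0, 0.3]
gripper_width: 0.005
```

```bash

python3 - <<'E'
from h import *
from rig import get_state
st(get_state());pic("s7.png",(10,0,30))
c=pickle.load(open("top_last.pkl","rb"));im=c["pixels"];hsv=cv2.cvtColor(im,cv2.COLOR_BGR2HSV)
cv2.imwrite("pics/s7b.png",cv2.resize(im[185:320,280:380],None,fx=5.5,fy=4.4,interpolation=cv2.INTER_CUBIC))
roi=np.zeros((480,640),bool); roi[190:320,285:385]=1
m=(((hsv[...,0]<6)|(hsv[...,0]>172))&(hsv[...,1]>150)&(hsv[...,2]>60)&roi)
v,u=np.where(m);print("red",len(u),jig(ray(c,u.mean(),v.mean(),.063)) if len(u) else 0)
m=((hsv[...,0]>=6)&(hsv[...,0]<17)&(hsv[...,1]>170)&roi);v,u=np.where(m);print("orange",len(u),jig(ray(c,u.mean(),v.mean(),.070)))
E
```

```text
t 10.7 jig [-150.1   91.9] z 131.0 Fjig 0.4 0.0 0.3 zhead -7.56 w 0.005
scene 252 201
top 276 182
red 30 [-7.11937768e+01 -5.95417818e-02]
orange 40 [-28.00538032  89.67197797]
```

View pics/s7.png

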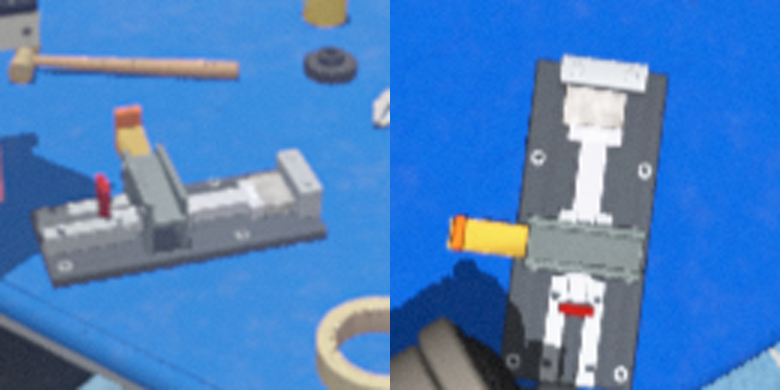

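View pics/s7b.png

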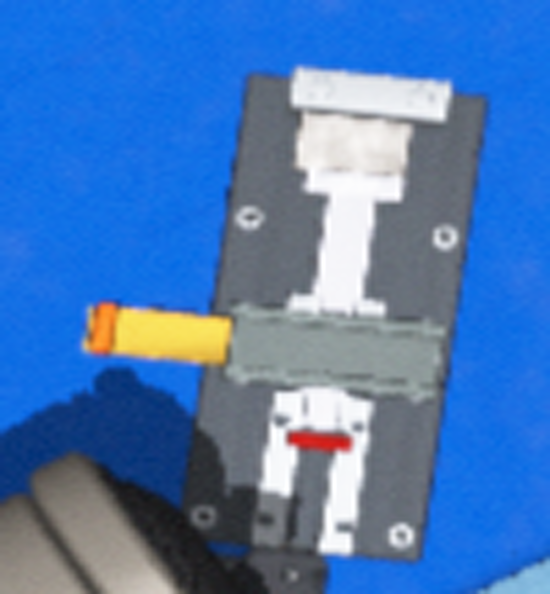

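Top view (s7b): the sample sits square against the anvil with no dark gap at about (350,118). The nose is against it at about (350,175), and the red plate centre is at jig x about -69. Next I go to the wedge tab.

Call:
apply_moves(
  plan=[
    {"tx": 0, "ty": 1, "tz": 1, "roll": 0},
    {"tx": 0, "ty": 0.7, "tz": 1, "roll": 0},
    {"tx": 0, "ty": 0, "tz": 1, "roll": 0},
    {"tx": 0, "ty": 0, "tz": 1, "roll": 0},
    {"tx": 0, "ty": 0, "tz": 1, "roll": 0},
  ],
)

```text
time_s: 11.42
tcp_pos: [0.5225, 0.3611, 0.1305]
eef_rot: [0.705, 0.046, 0.706, -0.047]
contact_force: [-0.8, 0.7, 0.4]
gripper_width: 0.004
```

Call:
apply_moves(
  plan=[
    {"tx": 0.45, "ty": 0, "tz": 1, "roll": 0},
    {"tx": 1, "ty": 0, "tz": 0.1, "roll": 0},
    {"tx": 1, "ty": 0, "tz": 0, "roll": 0},
    {"tx": 1, "ty": 0, "tz": 0, "roll": 0},
    {"tx": 1, "ty": 0, "tz": 0, "roll": 0},
  ],
)

```text
time_s: 12.05
tcp_pos: [0.5437, 0.3582, 0.041]
eef_rot: [0.705, 0.046, 0.706, -0.047]
contact_force: [-0.4, 0.1, 0.6]
gripper_width: 0.004
```

```bash

python3 - <<'E'
from h import *
from rig import get_state
st(get_state());pic("s8.png",(-20,60,30))
E
```

```text
t 12.05 jig [-28.  124.2] z 41.0 Fjig -0.4 0.1 0.6 zhead -7.57 w 0.004
scene 235 190
top 247 193
```

View pics/s8.png

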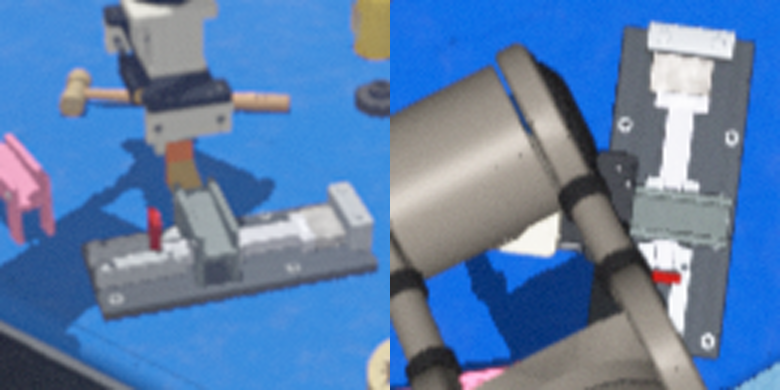

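Call:
apply_moves(
  plan=[
    {"tx": 0, "ty": -0.15, "tz": 0, "roll": 0},
    {"tx": 0, "ty": -0.1, "tz": 0, "roll": 0},
    {"tx": 0, "ty": -0.1, "tz": 0, "roll": 0},
    {"tx": 0, "ty": -0.1, "tz": 0, "roll": 0},
    {"tx": 0, "ty": -0.1, "tz": 0, "roll": 0},
  ],
)

```text
time_s: 12.78
tcp_pos: [0.5429, 0.3481, 0.0419]
eef_rot: [0.706, 0.047, 0.705, -0.047]
contact_force: [-0.1, -0.0, -0.2]
gripper_width: 0.004
```

Call:
apply_moves(
  plan=[
    {"tx": 0, "ty": -0.1, "tz": 0, "roll": 0},
    {"tx": 0, "ty": -0.05, "tz": 0, "roll": 0},
    {"tx": 0, "ty": -0.05, "tz": 0, "roll": 0},
    {"tx": 0, "ty": -0.05, "tz": 0, "roll": 0},
    {"tx": 0, "ty": -0.05, "tz": 0, "roll": 0},
  ],
)

```text
time_s: 13.4
tcp_pos: [0.5421, 0.3424, 0.0416]
eef_rot: [0.706, 0.047, 0.706, -0.047]
contact_force: [0.6, 2.1, -1.9]
gripper_width: 0.002
```

Call:
apply_moves(
  plan=[
    {"tx": 0, "ty": -0.05, "tz": 0, "roll": 0},
    {"tx": 0, "ty": -0.05, "tz": 0, "roll": 0},
    {"tx": 0, "ty": -0.05, "tz": 0, "roll": 0},
    {"tx": 0, "ty": -0.05, "tz": 0, "roll": 0},
    {"tx": 0, "ty": -0.05, "tz": 0, "roll": 0},
  ],
)

```text
time_s: 14.02
tcp_pos: [0.5414, 0.3372, 0.0417]
eef_rot: [0.706, 0.047, 0.706, -0.047]
contact_force: [-0.6, 2.3, -1.2]
gripper_width: 0.004
```

```bash

python3 - <<'E'
from h import *
from rig import get_state
st(get_state())
E
```

```text
t 14.03 jig [-27.5 103.1] z 41.7 Fjig -0.9 2.2 -1.2 zhead -7.57 w 0.004
```

Call:
apply_moves(
  plan=[
    {"tx": 0, "ty": -0.05, "tz": 0, "roll": 0},
    {"tx": 0, "ty": -0.04, "tz": 0, "roll": 0},
    {"tx": 0, "ty": -0.04, "tz": 0, "roll": 0},
    {"tx": 0, "ty": -0.04, "tz": 0, "roll": 0},
    {"tx": 0, "ty": -0.04, "tz": 0, "roll": 0},
  ],
)

```text
time_s: 14.65
tcp_pos: [0.5409, 0.3331, 0.0418]
eef_rot: [0.706, 0.047, 0.706, -0.047]
contact_force: [-0.2, 3.1, -1.3]
gripper_width: 0.006
```

Call:
apply_moves(
  plan=[
    {"tx": 0, "ty": -0.04, "tz": 0, "roll": 0},
    {"tx": 0, "ty": -0.04, "tz": 0, "roll": 0},
    {"tx": 0, "ty": -0.04, "tz": 0, "roll": 0},
    {"tx": 0, "ty": -0.04, "tz": 0, "roll": 0},
    {"tx": 0, "ty": -0.04, "tz": 0, "roll": 0},
  ],
)

```text
time_s: 15.28
tcp_pos: [0.5403, 0.3291, 0.0418]
eef_rot: [0.706, 0.047, 0.706, -0.047]
contact_force: [0.4, 3.4, -1.8]
gripper_width: 0.005
```

Call:
apply_moves(
  plan=[
    {"tx": 0, "ty": -0.04, "tz": 0, "roll": 0},
    {"tx": 0, "ty": -0.04, "tz": 0, "roll": 0},
    {"tx": 0, "ty": -0.04, "tz": 0, "roll": 0},
    {"tx": 0, "ty": -0.04, "tz": 0, "roll": 0},
    {"tx": 0, "ty": -0.04, "tz": 0, "roll": 0},
  ],
)

```text
time_s: 15.9
tcp_pos: [0.54, 0.3261, 0.0419]
eef_rot: [0.706, 0.047, 0.705, -0.046]
contact_force: [0.6, 8.1, -2.5]
gripper_width: 0.005
```

```bash

python3 - <<'E'
from h import *
from rig import get_state
st(get_state());pic("s9.png",(-20,50,30))
E
```

```text
t 15.9 jig [-27.5  91.9] z 41.9 Fjig -0.4 8.1 -2.5 zhead -7.58 w 0.005
scene 235 192
top 252 193
```

View pics/s9.png

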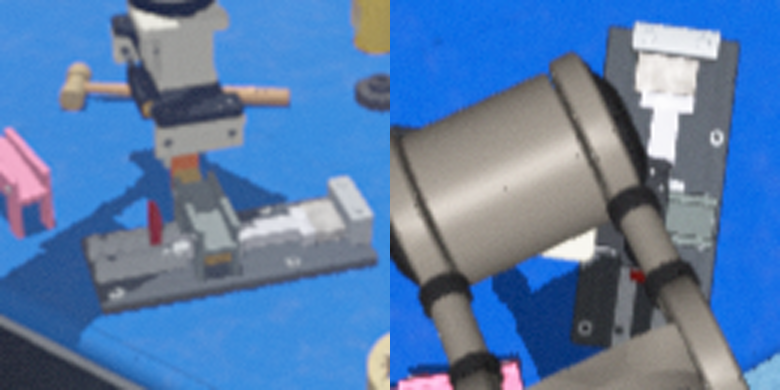

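The force is rising, so the jam is starting. I take small increments.

Call:
apply_moves(
  plan=[
    {"tx": 0, "ty": -0.02, "tz": 0, "roll": 0},
    {"tx": 0, "ty": -0.02, "tz": 0, "roll": 0},
    {"tx": 0, "ty": -0.02, "tz": 0, "roll": 0},
    {"tx": 0, "ty": 0, "tz": 0, "roll": 0},
    {"tx": 0, "ty": 0, "tz": 0, "roll": 0},
  ],
)

```text
time_s: 16.62
tcp_pos: [0.54, 0.3258, 0.0419]
eef_rot: [0.706, 0.048, 0.705, -0.046]
contact_force: [0.7, 9.7, -3.1]
gripper_width: 0.003
```

Call:
apply_moves(
  plan=[
    {"tx": 0, "ty": -0.02, "tz": 0, "roll": 0},
    {"tx": 0, "ty": -0.02, "tz": 0, "roll": 0},
    {"tx": 0, "ty": 0, "tz": 0, "roll": 0},
    {"tx": 0, "ty": 0, "tz": 0, "roll": 0},
    {"tx": 0, "ty": 0, "tz": 0, "roll": 0},
  ],
)

```text
time_s: 17.25
tcp_pos: [0.5399, 0.3256, 0.0419]
eef_rot: [0.706, 0.048, 0.705, -0.045]
contact_force: [2.3, 11.9, -4.8]
gripper_width: 0.003
```

Call:
apply_moves(
  plan=[
    {"tx": 0, "ty": -0.03, "tz": 0, "roll": 0},
    {"tx": 0, "ty": -0.03, "tz": 0, "roll": 0},
    {"tx": 0, "ty": -0.02, "tz": 0, "roll": 0},
    {"tx": 0, "ty": 0, "tz": 0, "roll": 0},
    {"tx": 0, "ty": 0, "tz": 0, "roll": 0},
  ],
)

```text
time_s: 17.88
tcp_pos: [0.5399, 0.3251, 0.042]
eef_rot: [0.706, 0.049, 0.705, -0.045]
contact_force: [2.6, 16.5, -5.7]
gripper_width: 0.005
```

Call:
apply_moves(
  plan=[
    {"tx": 0, "ty": -0.03, "tz": 0, "roll": 0},
    {"tx": 0, "ty": -0.03, "tz": 0, "roll": 0},
    {"tx": 0, "ty": 0, "tz": 0, "roll": 0},
    {"tx": 0, "ty": 0, "tz": 0, "roll": 0},
    {"tx": 0, "ty": 0, "tz": 0, "roll": 0},
  ],
)

```text
time_s: 18.5
tcp_pos: [0.5398, 0.3247, 0.042]
eef_rot: [0.707, 0.049, 0.705, -0.044]
contact_force: [2.0, 19.8, -6.5]
gripper_width: 0.004
```

19.8 N is within the 14–24 N band. I release, retreat and check.

Call:
apply_moves(
  plan=[
    {"tx": 0, "ty": 0.2, "tz": 0, "roll": 0},
    {"tx": 0, "ty": 0.4, "tz": 0, "roll": 0},
    {"tx": 0, "ty": 0.6, "tz": 0, "roll": 0},
    {"tx": -0.5, "ty": 1, "tz": 0, "roll": 0},
    {"tx": -1, "ty": 1, "tz": 0, "roll": 0},
  ],
)

```text
time_s: 19.12
tcp_pos: [0.5472, 0.3842, 0.0712]
eef_rot: [0.705, 0.046, 0.706, -0.047]
contact_force: [0.6, 0.9, 0.2]
gripper_width: 0.007
```

Call:
apply_moves(
  plan=[
    {"tx": -1, "ty": 1, "tz": 0, "roll": 0},
    {"tx": -1, "ty": 1, "tz": 0, "roll": 0},
    {"tx": -1, "ty": 1, "tz": 0, "roll": 0},
    {"tx": -1, "ty": 1, "tz": 0, "roll": 0},
    {"tx": 0, "ty": 1, "tz": 0, "roll": 0},
  ],
)

```text
time_s: 19.75
tcp_pos: [0.5616, 0.4844, 0.1543]
eef_rot: [0.707, 0.048, 0.704, -0.046]
contact_force: [-0.2, 0.5, -0.4]
gripper_width: 0.002
```

```bash

python3 - <<'E'
from h import *
from rig import get_state
st(get_state());pic("s10.png",(10,10,30))
c=pickle.load(open("top_last.pkl","rb"));im=c["pixels"];hsv=cv2.cvtColor(im,cv2.COLOR_BGR2HSV)
cv2.imwrite("pics/s10b.png",cv2.resize(im[185:320,280:380],None,fx=5.5,fy=4.4,interpolation=cv2.INTER_CUBIC)); cv2.imwrite("pics/top10.png",im)
roi=np.zeros((480,640),bool); roi[190:320,285:385]=1
m=(((hsv[...,0]<6)|(hsv[...,0]>172))&(hsv[...,1]>150)&(hsv[...,2]>60)&roi)
v,u=np.where(m);print("red",len(u),jig(ray(c,u.mean(),v.mean(),.063)) if len(u) else 0)
m=((hsv[...,0]>=6)&(hsv[...,0]<17)&(hsv[...,1]>170)&roi);v,u=np.where(m);print("orange",len(u),jig(ray(c,u.mean(),v.mean(),.070)))
E
```

```text
t 19.75 jig [-26.8 251.7] z 154.3 Fjig -0.3 0.5 -0.4 zhead -7.58 w 0.002
scene 251 198
top 271 182
red 30 [-7.11937768e+01 -5.95417818e-02]
orange 38 [-27.95170709  69.54557481]
```

View pics/s10.png

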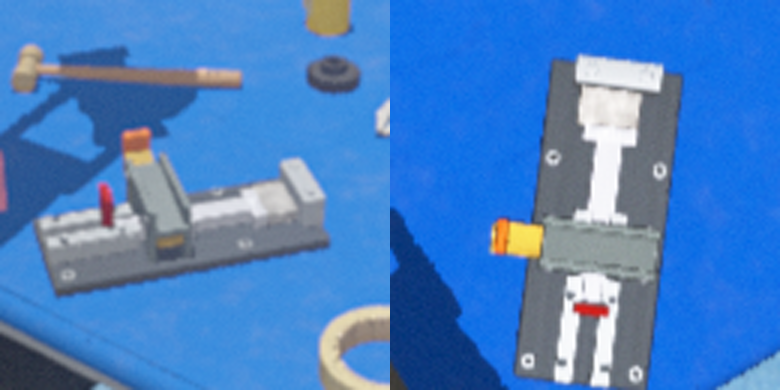

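View pics/s10b.png

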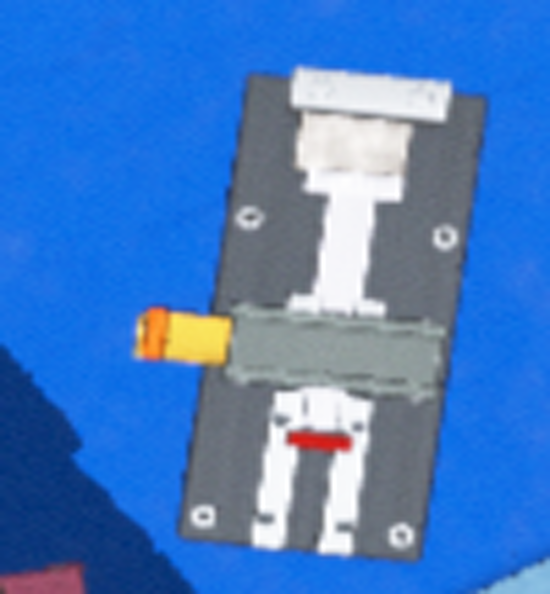

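View pics/top10.png

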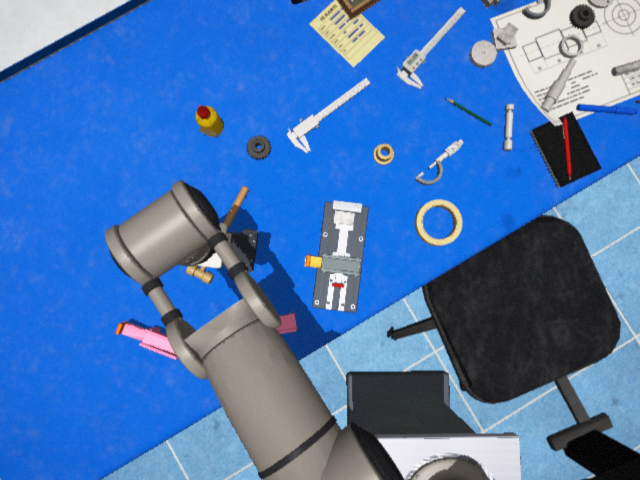

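The wedge moved in about 20 mm and stayed there. The bar and sample did not move, and the arm touches nothing.

```bash
python3 -c "
from rig import job; print(job.hand_in())"
```

```text
the job is handed in; nothing more can be done
None
```

The sample is clamped and the job is handed in, at about 20 s on the robot's clock.

- **Bar:** I pushed it forward by the red thumb plate until it stopped dead, at about 14 N along the guide (about 17 N in total).
- **Sample:** the top view shows it square against the anvil with the nose touching it. The red plate's centre is at about jig x = -69 mm, where it should be when home.
- **Wedge:** I pushed the orange tab until it jammed at about 19.8 N (about 21 N in total), roughly 20 mm further in. After I let go and backed off, the tab was about 20 mm further in than before the push, and the bar had not moved at all.
- **Other things:** nothing else on the bench looks disturbed, and the arm ended up clear of everything. In the last picture the arm partly hid the hammer and the nearer pink look-alike.

**Disagreements and limits:**
- My jig origin from the plate outline read about 2.5 mm off along x against the anvil and the tab. I allowed for it.
- Forces were read only at the end of each move, so shorter peaks were not seen.
- I did not test the jam by pushing on the bar. It rests on the steep force rise and the wedge holding after release.

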